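# Load the tube stand and hold it up on a levelling wedge

## Robot

A 6-joint arm with a two-finger parallel gripper is mounted at the origin on the work surface. World frame = base frame: x ahead of the robot, y to its left, z up, the work surface at z = 0. Lengths are in m, angles in rad, forces in N, time in s.
With the tool pointing down it reaches from about 0.3 to 0.825 m from the base axis. Payload 5.4 kg.
Tool frame: the origin (TCP) lies where the fingers leave the gripper's body, on its centre line; the fingertips stand 88 mm ahead of it and the grasp point (between the pads) lies 69 mm ahead of it (finger_overhang is the distance from the TCP to the fingertips, in m); z points along the fingers, x is the direction in which the jaws open and shut, and the axes are right-handed (so a half turn about z gives the same grasp; the last joint's range is limited). The gripper opens to 92 mm and grips with 3 to 60 N. Pads are 20 mm wide; open, the fingers measure 128 mm over their backs; the gripper's body (75 mm by 189 mm) begins 69 mm behind the grasp point.
Start: joints at [0.906, 0.158, 1.597, -0, 1.386, -0.21], TCP at [0.253, 0.517, 0.303] pointing down, gripper open.
Joint ranges: [-2.91, 2.91], [-0.94, 2.29], [0.18, 2.7], [-1.29, 4.43], [0.17, 2.64], [-3, 3]. Speed limits (rad/s): [2.57, 2.57, 3.14, 3.14, 3.14, 3.14].

## Interface

Orientations are given as a unit quaternion [w, x, y, z].
In Python, from bench import * gives the robot as it stands.
- The arm moves only by the tool jog_arm, never from a script. Its argument "motion" is a list of rows, each an object with "twist": the turn, a rotation vector about the tool's x, y, z in rad, a list of three; "delta_pos": the shift along the tool's x, y, z in mm, a list of three; "hand": the opening in per cent of the stroke, from 0 (shut) to 100 (fully open). A call has 1 to 10 rows; each row shifts and turns the commanded pose from where the row before left it, along the tool's axes as they then stand; what a row does not reach is not made up. A row lasts 1/10 s, in which the tool goes at most 50 mm and 8.59 degrees, less where a joint would pass 70% of its speed; a pose out of reach is approached as far as the arm can. A call with a gripper value outside its range is refused whole. The fingers move at their own pace and stop on an object; the grip force is fixed at half the most. Time passes only in rows, so rows that do not move let the fingers close. It gives the time, the measured TCP pose, the force and the opening at its end, in the units of the state.
- sense(): the state, without advancing time (a new reading comes with each control period).
- capture(name): name is "scene" or "top" or "wrist"; returns a dict with "img" (400x640x3 uint8, red, green, blue), "z_map" (400x640 float32, m along the optical axis (not along the pixel's ray), 0 where there is no reading), "K" (3x3 intrinsics, pixels), "k1" (the pictures are not rectified: a ray, as slopes to the right and down, at radius r is drawn at 1 + k1 r^2 times it, then the intrinsics apply), "origin" and "orientation" of the camera in the world. Camera axes: x right, y up, looking along -z (the intrinsics and any distortion apply to the point x, -y, -z); pixel columns grow to the right and rows downward; lengths in m; the calibration is good to about 2 mm. A picture is of the moment at which its call begins.
- finish_job(): hands the job in, once; it reports no verdict.
Trained networks look in the newest picture that a camera, given by its name, has taken for a name from the list of things; names that differ only in an ending like _2 or _b are one class to them, and where a whole thing is asked for, a point or a joint stands for the part that bears it (a point fixed in the world has none). Each returns a list of dicts, best first, with "p" (0 to 1); they miss things now and then, are a little off and sometimes report something else, mostly with a low value. They report only what shows in the picture. A call takes as long as a camera call. They do not tell look-alikes from the thing itself.
- search_frame(camera, target): "rect" ([left, top, right, bottom] in pixels, round what is visible of it).
- masks_of(camera, target): "mask" (400x640 bool, what is visible of it) and "rect" ([left, top, right, bottom] in pixels, round what is visible of it).
- mark_of(camera, target): "xy" ([column, row] in pixels: a listed point, or the origin of a listed thing).
The state is a dict: "clock": time; "joint_positions": joint angles; "qd": joint speeds; "effort": joint torques, N m; "position": TCP position; "orientation": TCP orientation; "contact_force": force on the tool from outside, world axes, zero at the start; "wrist_torque": the same for the moment, N m; "width": finger opening in m.
Only numpy, scipy, OpenCV 4.12 (cv2) and the standard library are available. Lean on these libraries where they do the work, as an engineer would, in place of code of your own. Each camera call takes 0.05 s, during which the arm holds its last target. There are 200 camera calls.

## Task

Take the two capped sample tubes out of the wooden rack and drop them end-down into the two empty pockets of the tube stand; leave the marker pen in the rack. Then take the levelling wedge by its upright grip block and slide it, thin end first and flat on the bench, under the steel bar at the front edge of the stand's hinged plate until the front edge has just lifted off its base (by a few millimetres only), and finish while holding the wedge there, so that a colleague can set the levelling feet. Leave everything else where it stands.

Things in the scene. Friction and masses are not known exactly. Their poses are not given: they have to be found in the camera images.
- stand_base: Fixed dark steel base of the tube stand. Origin on the bench under its middle; x runs from the front (the bar, towards the robot) to the back (the hinge). Two rails 215 x 25 x 12 mm run along x, centred at y = -77.5 and +77.5 mm; between them a 130 mm wide channel of open bench for the wedge, open at the front, closed by a cross bar from x = +85 mm.
- plate_hinge (a joint): Angle (rad) of the stand's hinged aluminium plate, 190 x 170 x 10 mm, about 0.45 kg with bar and tube holder. 0: lying on the pads of the base, underside 14 mm above the bench; grows as the front edge rises (to 0.25). Hinge along y at x = +95, z = 19 mm of stand_base, 200 mm behind the bar: 1 mm of lift at the bar is 0.005 rad. Only gravity holds it down.
- front_bar (a point): Round steel bar, 10 mm diameter, 160 mm long along y, on the plate's front edge, moving with it. Origin at the middle of its axis: with the plate down 105 mm in front of stand_base's origin and 19 mm above the bench (underside 14 mm above the bench). x points into the stand, the way the wedge goes in.
- plate: The hinged plate with its bar and tube holder. Origin on the hinge axis, x away from the robot, z up. The holder is a grey block 44 x 110 x 40 mm (x, y, z) centred at x = -120 mm, its underside 24 and top 64 mm above the bench, with two empty round pockets 20 mm in diameter, 35 mm deep, at y = -30 and +30 mm; their floors are 10 mm above the origin.
- pocket0 (a point): Centre of the mouth of the pocket at y = -30 mm, on top of the holder, 64 mm above the bench with the plate down.
- pocket1 (a point): Centre of the mouth of the pocket at y = +30 mm, on top of the holder, 64 mm above the bench with the plate down.
- rack: Fixed wooden rack on the bench, a block 170 x 50 x 40 mm (x, y, z) with three holes 20 mm in diameter, 30 mm deep, at x = -55, 0 and +55 mm: two hold the tubes, one the marker pen, in any order. It is left or right of the stand, the wedge on the other side. Origin at the centre of the underside.
- tube_a: Capped sample tube, round, 95 mm tall, 30 g: body 17 mm in diameter, foot tapering to 11 mm, white cap 22 mm in diameter over the top 20 mm. Stands in the rack with its foot 10 mm above the bench. Origin at the centre of the foot, z towards the cap. Goes in either pocket.
- tube_b: The other capped sample tube, same as tube_a.
- wedge: Hard black plastic wedge, 0.11 kg, 30 mm wide, flat on the bench. Upright grip block 30 x 30 x 50 mm at the thick end, origin at the centre of its underside. x points to the thin end: the ramp falls from 27 mm height at x = 15 to 3 mm at the tip, x = 105 mm. It meets the bar (plate down) with the origin 64 mm in front of the bar's axis; each further 3.75 mm lifts the bar 1 mm.
- marker: Marker pen, 125 mm tall, 16 mm in diameter, with a slightly tapering black cap, standing in the rack with its foot 10 mm above the bench. Origin at its foot. Bystander, in one hole of the rack: it must stay where it is.
- dish: Closed glass dish, 64 mm in diameter, 15 mm high, origin under its centre. Bystander, between the robot and the left front of the stand: it must stay where it is.
- slide_box: Closed box, 86 x 101 x 33 mm, origin under its centre. Bystander, between the robot and the right front of the stand: it must stay where it is.
- oil_bottle: Amber bottle, 34 mm in diameter, 70 mm tall, origin under its centre. Bystander, beyond the stand's rear corner on the left: it must stay where it is.
- wash_bottle: White bottle, 64 mm in diameter, 130 mm tall, origin under its centre. Bystander, beyond the stand's rear corner on the right: it must stay where it is.
- jar: Jar with white lid, 66 mm in diameter, 85 mm tall, origin under its centre. Bystander, far left: it must stay where it is.
- eyepiece: Black microscope eyepiece standing on end, 42 mm in diameter, 60 mm tall, origin under its centre. Bystander, far right: it must stay where it is.
Things that resemble listed ones, but are neither listed nor needed, are in the scene too. Leave any purple look-alike of the wedge alone.

How it is judged:
By the outcome, as a careful person would: the job done as asked, in the order asked, and still so for the second after the job is handed in, while the arm keeps its last pose, push and grip.
It also fails if it takes over 72 s, if anything falls off the work surface, if the arm or the gripper's body presses on something with over 40 N, if the wrist force passes 120 N, or if a joint passes its speed limit or range.

## Working session

There is one attempt and no reset: what is moved stays moved. The work goes in short steps, Python scripts to look and compute and a tool call to move; the robot and the scene stay as the last step left them, time stands still between calls to the robot, and variables do not carry over. Pictures are saved under pics/ and viewed, about 8 in all and at most 12, crops included, and the job is handed in when it is done.

Besides the shell and the picture viewer there is one more tool, called after "Emit:" by a JSON object that holds its "method" and its "body", one argument or row to a line. jog_arm: Moves the arm, as the interface text tells. Its arguments: {"type":"object","properties":{"motion":{"type":"array","items":{"type":"object","properties":{"twist":{"type":"array","items":{"type":"number"}},"delta_pos":{"type":"array","items":{"type":"number"}},"hand":{"type":"number"}}}}},"required":["motion"]}

```bash
ls; mkdir -p pics; cat > h.py <<'E'
from bench import *
import numpy as np, cv2
from scipy.spatial.transform import Rotation as R
def rot(q): return R.from_quat([q[1],q[2],q[3],q[0]]).as_matrix()
def ray(c,uv):
    K=c["K"]; d=np.array([(uv[0]-K[0,2])/K[0,0],(uv[1]-K[1,2])/K[1,1]]); s=d.copy()
    for _ in range(20): s=d/(1+c["k1"]*(s@s))
    return rot(c["orientation"])@np.array([s[0],-s[1],-1.])
def at_z(c,uv,z):
    o=np.array(c["origin"]); d=ray(c,uv); return o+d*(z-o[2])/d[2]
def at_depth(c,uv):
    u,v=int(round(uv[0])),int(round(uv[1])); return np.array(c["origin"])+ray(c,uv)*c["z_map"][v,u]
def cloud(c):
    K=c["K"]; v,u=np.mgrid[0:400,0:640]; d=np.stack([(u-K[0,2])/K[0,0],(v-K[1,2])/K[1,1]],-1); s=d.copy()
    for _ in range(20): s=d/(1+c["k1"]*(s**2).sum(-1,keepdims=True))
    p=np.stack([s[...,0],-s[...,1],-np.ones(u.shape)],-1)*c["z_map"][...,None]
    P=p@rot(c["orientation"]).T+np.array(c["origin"]); P[c["z_map"]==0]=np.nan; return P
def save(c,n): cv2.imwrite(f"pics/{n}.png",c["img"][...,::-1])
E
python3 - <<'E'
from h import *
s=sense(); print(s)
for n in("top","scene"):
    c=capture(n); save(c,n+"0"); print(n,c["origin"],c["orientation"],c["K"][0,0],c["k1"])
    np.savez(n+"0.npz",**c)
    for t in "front_bar pocket0 pocket1 rack tube_a marker wedge dish slide_box stand_base".split():
        for m in mark_of(n,t)[:3]:
            print(t,round(m["p"],2),np.round(m["xy"],1),at_z(c,m["xy"],{"front_bar":.019,"pocket0":.064,"pocket1":.064,"tube_a":.01,"marker":.01}.get(t,0)).round(4))
E
```

```text
pics
{'clock': 0.0, 'joint_positions': array([ 9.05905876e-01,  1.59024603e-01,  1.59824325e+00,  5.39014983e-06,
        1.38617855e+00, -2.10071300e-01]), 'qd': array([-3.47043821e-05, -1.62017754e-03,  5.74001700e-04, -5.85239446e-04,
       -2.12589803e-03, -2.55043616e-05]), 'effort': array([-1.50524073e-03, -3.85589433e+01, -3.22108734e+01,  6.99239457e-02,
        3.82305938e-02, -1.63963778e-04]), 'position': array([0.25230631, 0.51616912, 0.30172698]), 'orientation': array([ 3.13519502e-04,  8.48321730e-01,  5.29480296e-01, -8.72244977e-04]), 'contact_force': array([ 0.48026241, -0.24983229, -0.40917946]), 'wrist_torque': array([-0.01772753, -0.00434919, -0.06824639]), 'width': 0.09216829281619614}
top [ 0.31578074 -0.03343717  1.26665796] [-0.6949714  -0.07073287  0.05175369  0.71367581] 363.57625860510245 -0.07352558730904483
front_bar 0.97 [308.4 202.6] [0.5443 0.0428 0.019 ]
front_bar 0.41 [191.2 224.3] [0.4788 0.4581 0.019 ]
pocket0 0.8 [296.4 173.8] [0.6373 0.0794 0.064 ]
pocket1 0.8 [296.4 173.8] [0.6373 0.0794 0.064 ]
rack 0.93 [418.5 208.3] [ 0.516  -0.3438  0.    ]
[... 747 characters left out ...]
0 0.94 [349.5 226.4] [0.6331 0.0062 0.064 ]
pocket0 0.57 [368.8 213.3] [0.6234 0.0751 0.064 ]
pocket1 0.94 [349.5 226.4] [0.6331 0.0062 0.064 ]
pocket1 0.57 [368.8 213.3] [0.6234 0.0751 0.064 ]
rack 0.86 [217.8 259.4] [ 0.5106 -0.3328 -0.    ]
tube_a 0.69 [228.3 272. ] [ 0.5657 -0.3233  0.01  ]
tube_a 0.64 [215.5 263. ] [ 0.5239 -0.3424  0.01  ]
marker 0.7 [205.2 246.5] [ 0.4621 -0.3481  0.01  ]
wedge 0.87 [420.9 130.5] [0.3897 0.4559 0.    ]
wedge 0.77 [413.7 174.7] [0.5361 0.3112 0.    ]
wedge 0.67 [226.9 272.1] [ 0.5584 -0.3261  0.    ]
dish 0.56 [340.8 153.7] [0.3443 0.1615 0.    ]
slide_box 0.84 [244.  198.6] [ 0.3558 -0.1883  0.    ]
stand_base 0.78 [365.2 239.6] [0.6582 0.0464 0.    ]
```

View pics/top0.png

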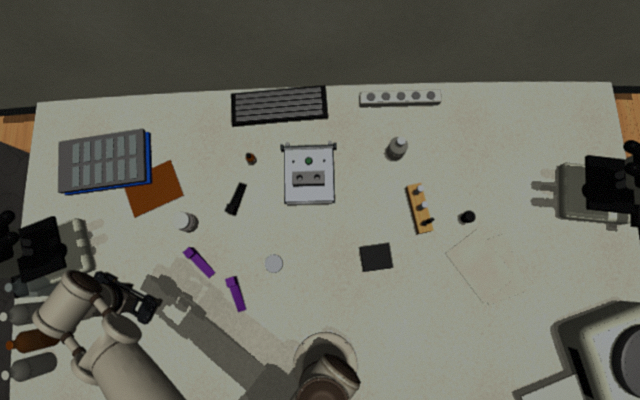

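View pics/scene0.png

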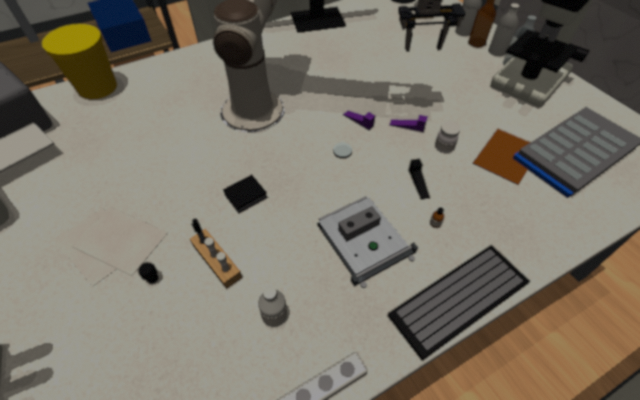

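The top view shows the stand at (308,175) and the rack at (420,208), with the tubes at (417,188) and (421,206) and the marker at the near end (427,223). The black wedge runs (231,213)→(241,185), and two purple look-alikes are at (198,262) and (235,293). The scene view agrees: the wedge grip is at (416,167) with its thin end pointing away from the robot.

```bash
cat >> h.py <<'E'
def rectfit(P,zlo,zhi,box):
    m=(P[...,2]>zlo)&(P[...,2]<zhi)&(P[...,0]>box[0])&(P[...,0]<box[1])&(P[...,1]>box[2])&(P[...,1]<box[3])
    q=P[m][:,:2]
    if len(q)<5: return len(q),None
    (cx,cy),(w,h),a=cv2.minAreaRect((q*1000).astype(np.float32)); return m.sum(),round(cx,1),round(cy,1),round(w,1),round(h,1),round(a,2),q.mean(0).round(4)*1000
E
python3 - <<'E'
from h import *
for n in("top","scene"):
    c=dict(np.load(n+"0.npz")); P=cloud(c); print(n)
    print("bench z",np.nanmedian(P[...,2][(abs(P[...,0]-.5)<.1)&(abs(P[...,1]+.1)<.06)]))
    print("holder",rectfit(P,.05,.08,(.5,.8,-.1,.2)))
    print("plate",rectfit(P,.015,.035,(.5,.8,-.1,.2)))
    print("rack",rectfit(P,.032,.046,(.4,.65,-.45,-.25)))
    print("racktall",rectfit(P,.075,.14,(.4,.65,-.45,-.25)))
    print("wedge",rectfit(P,.006,.06,(.45,.65,.26,.37)))
    print("grip",rectfit(P,.04,.06,(.45,.65,.26,.37)))
c=capture("wrist"); R_=rot(c["orientation"]); s=sense(); T=rot(s["orientation"])
print("cam in tool",T.T@(np.array(c["origin"])-s["position"]), (T.T@R_).round(3), c["K"],c["k1"],T.round(3))
E
```

```text
top
bench z -0.00013487858894056792
holder (np.int64(396), 626.0, 40.0, 45.6, 110.0, 0.73, array([625.1,  40.3]))
plate (np.int64(2346), 649.2, 40.1, 216.3, 201.1, 0.13, array([646.8,  39.4]))
rack (np.int64(574), 514.2, -337.9, 171.1, 52.8, 11.03, array([ 508.2, -336.2]))
racktall (np.int64(139), 515.3, -338.2, 128.2, 21.9, 12.83, array([ 512.9, -336. ]))
wedge (np.int64(311), 541.4, 319.1, 84.6, 173.3, 85.51, array([558.9, 302.1]))
grip (np.int64(81), 528.6, 314.4, 31.4, 29.6, 70.69, array([528.1, 314.1]))
scene
bench z 0.00036488174564325293
holder (np.int64(636), 627.3, 40.9, 45.9, 111.9, 0.32, array([629.5,  38.7]))
plate (np.int64(3373), 651.7, 41.3, 219.9, 203.1, 0.16, array([666.4,  34.5]))
rack (np.int64(799), 514.8, -336.9, 172.6, 50.5, 10.53, array([ 527.4, -338.2]))
racktall (np.int64(318), 517.7, -336.6, 127.0, 21.4, 10.57, array([ 514.4, -338.5]))
wedge (np.int64(428), 570.0, 314.3, 84.8, 120.2, 86.35, array([561.5, 300.5]))
grip (np.int64(95), 529.3, 313.7, 31.2, 33.8, 69.06, array([531.3, 311.2]))
cam in tool [ 0.00029207 -0.08564492 -0.08103786] [[ 1.    -0.    -0.001]
 [-0.001 -0.954 -0.299]
 [-0.001  0.299 -0.954]] [[335.31245684   0.         318.23581323]
 [  0.         335.31245684 200.17283563]
 [  0.           0.           1.        ]] -0.06555552598740778 [[ 0.439  0.898 -0.   ]
 [ 0.898 -0.439 -0.   ]
 [-0.    -0.    -1.   ]]
```

```bash
cat >> h.py <<'E'
import json
def yaw():
    T=rot(sense()["orientation"]); return np.arctan2(T[1,0],T[0,0])
def plan(pos,th,step=42,turn=.12,hand=100):
    "rows (tool down) from the measured pose to TCP pos (m), jaw-axis yaw th (deg); prints round numbers"
    s=sense(); p=np.array(s["position"])*1000; a=yaw(); tgt=np.array(pos)*1000
    dth=(np.radians(th)-a+np.pi)%(2*np.pi)-np.pi
    n=max(1,int(np.ceil(max(np.linalg.norm(tgt-p)/step,abs(dth)/turn)))); a0=a; p0=p.copy(); rows=[]
    for i in range(1,n+1):
        w=p0+(tgt-p0)*i/n; x=np.array([np.cos(a),np.sin(a),0]); y=np.array([np.sin(a),-np.cos(a),0]); d=w-p
        q=np.round([d@x,d@y,-d[2]],0 if i<n else 1); p=p+q[0]*x+q[1]*y-[0,0,q[2]]
        t=round(a0+dth*i/n-a,2 if i<n else 3); a+=t; rows.append({"delta_pos":[float(v) for v in q],"twist":[0,0,-t],"hand":hand})
    print(n,"rows")
    for r in rows: print(json.dumps(r))
E
python3 -c "
from h import *
plan((.515,-.337,.30),-79.2)"
```

```text
22 rows
{"delta_pos": [-30.0, 28.0, 0.0], "twist": [0, 0, 0.11], "hand": 100}
{"delta_pos": [-26.0, 31.0, 0.0], "twist": [0, 0, 0.12], "hand": 100}
{"delta_pos": [-23.0, 33.0, 0.0], "twist": [0, 0, 0.11], "hand": 100}
{"delta_pos": [-18.0, 36.0, 0.0], "twist": [0, 0, 0.11], "hand": 100}
{"delta_pos": [-15.0, 38.0, 1.0], "twist": [0, 0, 0.12], "hand": 100}
{"delta_pos": [-10.0, 40.0, -0.0], "twist": [0, 0, 0.11], "hand": 100}
{"delta_pos": [-5.0, 40.0, -0.0], "twist": [0, 0, 0.11], "hand": 100}
{"delta_pos": [-1.0, 40.0, -0.0], "twist": [0, 0, 0.12], "hand": 100}
{"delta_pos": [3.0, 41.0, 0.0], "twist": [0, 0, 0.11], "hand": 100}
{"delta_pos": [8.0, 40.0, 0.0], "twist": [0, 0, 0.12], "hand": 100}
{"delta_pos": [13.0, 38.0, 0.0], "twist": [0, 0, 0.11], "hand": 100}
{"delta_pos": [17.0, 37.0, 0.0], "twist": [0, 0, 0.11], "hand": 100}
{"delta_pos": [21.0, 35.0, 1.0], "twist": [0, 0, 0.12], "hand": 100}
{"delta_pos": [25.0, 32.0, -0.0], "twist": [0, 0, 0.11], "hand": 100}
{"delta_pos": [28.0, 29.0, -0.0], "twist": [0, 0, 0.11], "hand": 100}
{"delta_pos": [32.0, 25.0, -0.0], "twist": [0, 0, 0.12], "hand": 100}
{"delta_pos": [34.0, 22.0, 0.0], "twist": [0, 0, 0.11], "hand": 100}
{"delta_pos": [36.0, 18.0, 0.0], "twist": [0, 0, 0.11], "hand": 100}
{"delta_pos": [38.0, 14.0, 0.0], "twist": [0, 0, 0.12], "hand": 100}
{"delta_pos": [40.0, 9.0, 0.0], "twist": [0, 0, 0.11], "hand": 100}
{"delta_pos": [40.0, 5.0, 1.0], "twist": [0, 0, 0.11], "hand": 100}
{"delta_pos": [40.9, 0.3, -0.3], "twist": [0, 0, 0.118], "hand": 100}
```

Emit:
{"method": "jog_arm", "body": {
  "motion": [
    {"delta_pos": [-30,28,0],"twist": [0,0,0.11],"hand": 100},
    {"delta_pos": [-26,31,0],"twist": [0,0,0.12],"hand": 100},
    {"delta_pos": [-23,33,0],"twist": [0,0,0.11],"hand": 100},
    {"delta_pos": [-18,36,0],"twist": [0,0,0.11],"hand": 100},
    {"delta_pos": [-15,38,0],"twist": [0,0,0.12],"hand": 100},
    {"delta_pos": [-10,40,0],"twist": [0,0,0.11],"hand": 100},
    {"delta_pos": [-5,40,0],"twist": [0,0,0.11],"hand": 100},
    {"delta_pos": [-1,40,0],"twist": [0,0,0.12],"hand": 100},
    {"delta_pos": [3,41,0],"twist": [0,0,0.11],"hand": 100},
    {"delta_pos": [8,40,0],"twist": [0,0,0.12],"hand": 100}
  ]
}}

```text
clock: 2.15
position: [0.3716, 0.1265, 0.303]
orientation: [-0.0, 1.0, -0.014, 0.001]
contact_force: [1.2, 0.3, -0.1]
width: 0.0918
```

Emit:
{"method": "jog_arm", "body": {
  "motion": [
    {"delta_pos": [13,38,0],"twist": [0,0,0.11],"hand": 100},
    {"delta_pos": [17,37,0],"twist": [0,0,0.11],"hand": 100},
    {"delta_pos": [21,35,0],"twist": [0,0,0.12],"hand": 100},
    {"delta_pos": [25,32,0],"twist": [0,0,0.11],"hand": 100},
    {"delta_pos": [28,29,0],"twist": [0,0,0.11],"hand": 100},
    {"delta_pos": [32,25,0],"twist": [0,0,0.12],"hand": 100},
    {"delta_pos": [34,22,0],"twist": [0,0,0.11],"hand": 100},
    {"delta_pos": [36,18,0],"twist": [0,0,0.11],"hand": 100},
    {"delta_pos": [38,14,0],"twist": [0,0,0.12],"hand": 100},
    {"delta_pos": [40,9,0],"twist": [0,0,0.11],"hand": 100}
  ]
}}

```text
clock: 3.15
position: [0.4916, -0.261, 0.3027]
orientation: [-0.0, 0.837, -0.548, 0.0]
contact_force: [1.1, 0.5, 0.5]
width: 0.0923
```

Emit:
{"method": "jog_arm", "body": {
  "motion": [
    {"delta_pos": [40,5,0],"twist": [0,0,0.11],"hand": 80},
    {"delta_pos": [41,0,0],"twist": [0,0,0.118],"hand": 80},
    {"delta_pos": [0,0,0],"twist": [0,0,0],"hand": 80}
  ]
}}

```text
clock: 3.45
position: [0.5153, -0.341, 0.3016]
orientation: [0.0, 0.769, -0.639, 0.0]
contact_force: [-1.4, 0.6, -0.2]
width: 0.0735
```

```bash
python3 - <<'E'
from h import *
c=capture("wrist"); save(c,"w1"); P=cloud(c); s=sense(); print(s["clock"],s["position"],np.degrees(yaw()),s["orientation"],s["contact_force"])
B=(.4,.65,-.45,-.25)
print("rack",rectfit(P,.035,.046,B))
for t,z in(("tube_a",.105),("marker",.135)):
    for m in masks_of("wrist",t)[:3]:
        q=P[m["mask"]&(P[...,2]>z-.006)]
        print(t,round(m["p"],2),m["rect"],len(q), (q.min(0)+q.max(0)).round(4)*500 if len(q) else "", q.max(0)-q.min(0) if len(q) else "")
m=(P[...,2]>.097)&(P[...,0]>B[0])&(P[...,0]<B[1])&(P[...,1]>B[2])&(P[...,1]<B[3])
n,l,st,ce=cv2.connectedComponentsWithStats(m.astype(np.uint8))
for i in range(1,n):
    if st[i,4]>30:
        q=P[l==i]; k=q[:,2]>q[:,2].max()-.006; q=q[k]; print(st[i],((q.min(0)+q.max(0))*500).round(1),(np.ptp(q,axis=0)*1000).round(1))
E
```

```text
3.5 [ 0.51517594 -0.3387069   0.3017949 ] -79.28543184681163 [-3.59431967e-05  7.70037779e-01 -6.37998011e-01 -5.96914854e-04] [-0.54430914  0.15277061  0.16150663]
rack (np.int64(5702), 514.0, -338.0, 170.9, 50.4, 10.65, array([ 524.2, -336.2]))
tube_a 0.92 [304.7, 169.3, 328.9, 211.9] 483 [ 514.45 -337.8   102.6 ] [0.0214853  0.02150982 0.00704679]
tube_a 0.85 [304.3, 115.7, 328.3, 147.2] 543 [ 568.8  -327.85  103.  ] [0.02101856 0.02096558 0.00720494]
[302 120  27  27 551] [ 568.8 -327.7  103.9] [21.  21.2  5.4]
[303 184  25  26 499] [ 514.4 -337.8  103.1] [21.5 21.5  6. ]
[    0   238   640   162 55706] [ 540.9 -335.8  334.2] [ 28.4 134.2   3.1]
[307 244  22  35 597] [ 460.6 -347.7  132.4] [13.8 13.6  5.9]
```

View pics/w1.png

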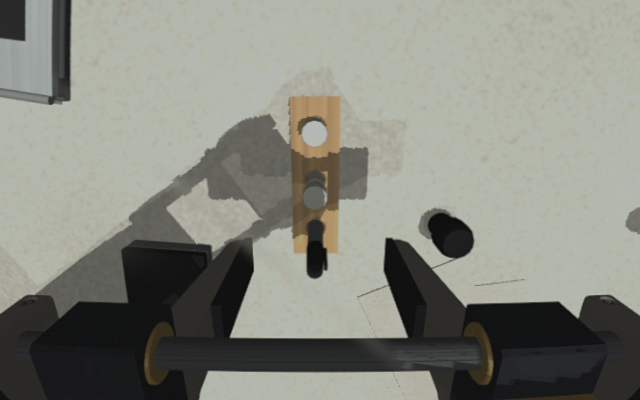

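The wrist view shows the far tube cap at (315,133), the middle cap at (315,197) and the marker at (315,262). These match the overhead fits to about 1 mm. I'll take the far tube first.

```bash
python3 -c "
from h import *
plan((.5687,-.3277,.164),-79.3,hand=55)"
```

```text
4 rows
{"delta_pos": [0.0, -14.0, 35.0], "twist": [0, 0, 0.0], "hand": 55}
{"delta_pos": [1.0, -13.0, 34.0], "twist": [0, 0, 0.0], "hand": 55}
{"delta_pos": [0.0, -14.0, 35.0], "twist": [0, 0, 0.0], "hand": 55}
{"delta_pos": [0.5, -13.2, 34.4], "twist": [0, 0, 0.003], "hand": 55}
```

Emit:
{"method": "jog_arm", "body": {
  "motion": [
    {"delta_pos": [0,-30,10],"hand": 55},
    {"delta_pos": [-1,-24.5,28],"hand": 55},
    {"delta_pos": [0,0,40],"hand": 55},
    {"delta_pos": [0,0,40],"hand": 55},
    {"delta_pos": [0,0,20],"hand": 55},
    {"delta_pos": [0,0,0],"hand": 55}
  ]
}}

```text
invalid input
```

```bash
python3 - <<'E'
from h import *
s=sense(); print(s["clock"],s["position"],np.degrees(yaw()),s["contact_force"],s["width"]); plan((.5687,-.3277,.164),-79.3,hand=0)
E
```

```text
3.6 [ 0.51515935 -0.33641886  0.30243482] -79.1258072892751 [ 0.98384303 -0.24873056 -0.50403928] 0.07340872428820888
4 rows
{"delta_pos": [0.0, -14.0, 35.0], "twist": [0, 0, 0.0], "hand": 0}
{"delta_pos": [1.0, -13.0, 34.0], "twist": [0, 0, 0.0], "hand": 0}
{"delta_pos": [0.0, -14.0, 35.0], "twist": [0, 0, 0.0], "hand": 0}
{"delta_pos": [0.5, -13.2, 34.4], "twist": [0, 0, 0.003], "hand": 0}
```

Emit:
{"method": "jog_arm", "body": {
  "motion": [
    {"delta_pos": [0,-30,10],"twist": [0,0,0],"hand": 55},
    {"delta_pos": [0,-24.5,28],"twist": [0,0,0],"hand": 55},
    {"delta_pos": [0,0,40],"twist": [0,0,0],"hand": 55},
    {"delta_pos": [0,0,40],"twist": [0,0,0],"hand": 55},
    {"delta_pos": [0,0,20],"twist": [0,0,0],"hand": 55},
    {"delta_pos": [0,0,0],"twist": [0,0,0],"hand": 55}
  ]
}}

```text
clock: 4.2
position: [0.567, -0.3236, 0.161]
orientation: [-0.0, 0.771, -0.636, -0.004]
contact_force: [0.1, 0.2, -0.8]
width: 0.0507
```

```bash
python3 - <<'E'
from h import *
for i in range(4):
    capture("scene"); s=sense(); print(s["clock"],s["position"].round(4),np.degrees(yaw()).round(2),s["contact_force"].round(2),s["width"].round(4))
E
```

```text
Traceback (most recent call last):
AttributeError: 'float' object has no attribute 'round'
```

```bash
cat >> h.py <<'E'
def avg(n=4):
    L=[]
    for i in range(n):
        capture("scene"); s=sense(); L.append([*s["position"]*1000,np.degrees(yaw()),*s["contact_force"],s["width"]*1000])
    L=np.array(L); print("clock",s["clock"],"tilt",rot(s["orientation"])[2].round(4),"pos,yaw,F,w",L.mean(0).round(2),"sd",L.std(0).round(2)[:4]); return L.mean(0)
E
python3 - <<'E'
from h import *
avg()
E
```

```text
clock 4.45 tilt [ 0.0034 -0.0028 -1.    ] pos,yaw,F,w [ 5.6966e+02 -3.2671e+02  1.6701e+02 -7.9130e+01  3.1000e-01 -5.0000e-01
  4.0000e-01  5.0320e+01] sd [0.31 0.49 0.66 0.02]
```

Emit:
{"method": "jog_arm", "body": {
  "motion": [
    {"delta_pos": [0,0,3],"twist": [0,0,0],"hand": 20},
    {"delta_pos": [0,0,0],"twist": [0,0,0],"hand": 0},
    {"delta_pos": [0,0,0],"twist": [0,0,0],"hand": 0},
    {"delta_pos": [0,0,0],"twist": [0,0,0],"hand": 0},
    {"delta_pos": [0,0,0],"twist": [0,0,0],"hand": 0},
    {"delta_pos": [0,0,0],"twist": [0,0,0],"hand": 0},
    {"delta_pos": [0,0,-10],"twist": [0,0,0],"hand": 0},
    {"delta_pos": [0,0,-20],"twist": [0,0,0],"hand": 0}
  ]
}}

```text
clock: 5.25
position: [0.5681, -0.3263, 0.1906]
orientation: [0.0, 0.771, -0.637, -0.002]
contact_force: [-0.1, 0.2, -0.9]
width: 0.021
```

Emit:
{"method": "jog_arm", "body": {
  "motion": [
    {"delta_pos": [0,0,-40],"twist": [0,0,0],"hand": 0},
    {"delta_pos": [0,0,-40],"twist": [0,0,0],"hand": 0},
    {"delta_pos": [0,0,-30],"twist": [0,0,0],"hand": 0},
    {"delta_pos": [0,0,0],"twist": [0,0,0],"hand": 0}
  ]
}}

```text
clock: 5.65
position: [0.5706, -0.3281, 0.3089]
orientation: [0.0, 0.771, -0.637, 0.006]
contact_force: [0.3, -1.4, 0.1]
width: 0.0212
```

```bash
python3 - <<'E'
from h import *
avg(3); plan((.6265,.0704,.30),0,hand=0)
E
```

```text
clock 5.8 tilt [-0.0013  0.0011 -1.    ] pos,yaw,F,w [ 5.6905e+02 -3.2688e+02  3.0282e+02 -7.9180e+01 -1.0000e-01 -2.9000e-01
 -9.2000e-01  2.0880e+01] sd [0.51 0.43 1.92 0.  ]
12 rows
{"delta_pos": [-32.0, -11.0, 0.0], "twist": [0, 0, -0.12], "hand": 0}
{"delta_pos": [-30.0, -15.0, 0.0], "twist": [0, 0, -0.11], "hand": 0}
{"delta_pos": [-28.0, -17.0, 0.0], "twist": [0, 0, -0.12], "hand": 0}
{"delta_pos": [-26.0, -21.0, 0.0], "twist": [0, 0, -0.11], "hand": 0}
{"delta_pos": [-23.0, -24.0, 0.0], "twist": [0, 0, -0.12], "hand": 0}
{"delta_pos": [-20.0, -27.0, 0.0], "twist": [0, 0, -0.11], "hand": 0}
{"delta_pos": [-18.0, -28.0, 0.0], "twist": [0, 0, -0.12], "hand": 0}
{"delta_pos": [-14.0, -31.0, 0.0], "twist": [0, 0, -0.11], "hand": 0}
{"delta_pos": [-10.0, -32.0, 0.0], "twist": [0, 0, -0.12], "hand": 0}
{"delta_pos": [-7.0, -32.0, 1.0], "twist": [0, 0, -0.11], "hand": 0}
{"delta_pos": [-3.0, -34.0, -0.0], "twist": [0, 0, -0.12], "hand": 0}
{"delta_pos": [1.5, -32.9, -0.3], "twist": [0, 0, -0.112], "hand": 0}
```

Emit:
{"method": "jog_arm", "body": {
  "motion": [
    {"delta_pos": [-32,-11,0],"twist": [0,0,-0.12],"hand": 0},
    {"delta_pos": [-30,-15,0],"twist": [0,0,-0.11],"hand": 0},
    {"delta_pos": [-28,-17,0],"twist": [0,0,-0.12],"hand": 0},
    {"delta_pos": [-26,-21,0],"twist": [0,0,-0.11],"hand": 0},
    {"delta_pos": [-23,-24,0],"twist": [0,0,-0.12],"hand": 0},
    {"delta_pos": [-20,-27,0],"twist": [0,0,-0.11],"hand": 0},
    {"delta_pos": [-18,-28,0],"twist": [0,0,-0.12],"hand": 0},
    {"delta_pos": [-14,-31,0],"twist": [0,0,-0.11],"hand": 0},
    {"delta_pos": [-10,-32,0],"twist": [0,0,-0.12],"hand": 0},
    {"delta_pos": [-7,-32,0],"twist": [0,0,-0.11],"hand": 0}
  ]
}}

```text
clock: 6.8
position: [0.6159, 0.0053, 0.299]
orientation: [-0.0, 0.994, -0.113, -0.002]
contact_force: [0.3, -0.0, -0.6]
width: 0.0214
```

Emit:
{"method": "jog_arm", "body": {
  "motion": [
    {"delta_pos": [-3,-34,0],"twist": [0,0,-0.12],"hand": 0},
    {"delta_pos": [1.5,-33,0],"twist": [0,0,-0.112],"hand": 0},
    {"delta_pos": [0,0,20],"twist": [0,0,0],"hand": 0},
    {"delta_pos": [0,0,20],"twist": [0,0,0],"hand": 0},
    {"delta_pos": [0,0,0],"twist": [0,0,0],"hand": 0},
    {"delta_pos": [0,0,0],"twist": [0,0,0],"hand": 0}
  ]
}}

```text
clock: 7.4
position: [0.6261, 0.0701, 0.2601]
orientation: [-0.0, 1.0, -0.0, -0.002]
contact_force: [-0.5, -0.5, 0.2]
width: 0.0212
```

```bash
python3 - <<'E'
from h import *
c=capture("wrist"); save(c,"w2"); P=cloud(c); a=avg(3)
B=(.5,.8,-.1,.2)
print("holder",rectfit(P,.055,.07,B)); print("plate",rectfit(P,.018,.03,B))
for t in("pocket0","pocket1"):
    for m in mark_of("wrist",t)[:3]: print(t,round(m["p"],2),np.round(m["xy"]),at_z(c,m["xy"],.064).round(4))
for t in("tube_a",):
    for m in masks_of("wrist",t)[:2]:
        q=P[m["mask"]]; q=q[np.isfinite(q[:,2])]; print(round(m["p"],2),m["rect"],q.min(0).round(4),q.max(0).round(4))
        # axis by height slices
        for z in np.arange(.08,.18,.015):
            k=q[abs(q[:,2]-z)<.004]
            if len(k)>5: print(z.round(3),((np.percentile(k,2,axis=0)+np.percentile(k,98,axis=0))/2).round(4),len(k))
E
```

```text
clock 7.6 tilt [ 1.8e-03  2.0e-04 -1.0e+00] pos,yaw,F,w [ 6.2729e+02  6.9870e+01  2.6261e+02 -2.0000e-02 -1.0000e-01 -2.2000e-01
 -2.6000e-01  2.1210e+01] sd [0.1  0.02 0.23 0.  ]
holder (np.int64(2712), 626.6, 55.7, 83.5, 44.0, 89.97, array([626.4,  69.2]))
plate (np.int64(24189), 651.2, 43.1, 201.7, 219.7, 89.95, array([655.4,  61.8]))
pocket0 0.94 [319. 193.] [0.6257 0.0758 0.064 ]
pocket1 0.94 [319. 193.] [0.6257 0.0758 0.064 ]
0.87 [296.4, 208.0, 342.5, 301.9] [ 0.6012 -0.0798 -0.0026] [0.6494 0.0818 0.2038]
0.125 [0.6266 0.0751 0.1251] 88
0.14 [0.6262 0.0764 0.1399] 107
0.155 [0.6263 0.0762 0.155 ] 131
0.17 [0.6261 0.0752 0.1699] 195
```

View pics/w2.png

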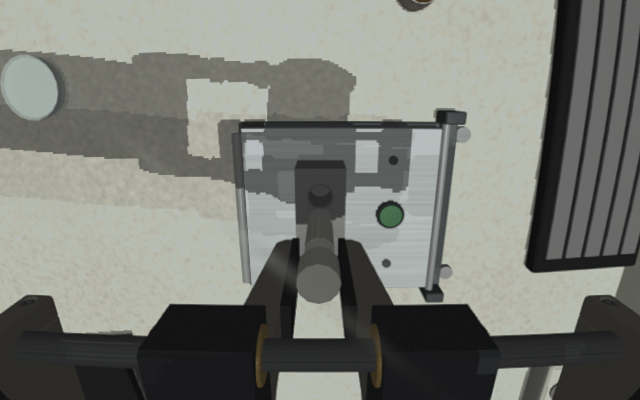

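The wrist view shows the held tube with its cap at (318,283) and its foot near (320,210). Pocket1's mouth is at (320,193) and the holder's top edge is at row 162. I'll measure the pocket rim and the cap in this same camera, so that calibration errors cancel.

```bash
python3 - <<'E'
from h import *
c=capture("wrist"); P=cloud(c)
top=P[(P[...,2]>.195)&(P[...,2]<.212)&(abs(P[...,0]-.627)<.02)&(abs(P[...,1]-.07)<.02)]
zt=np.percentile(top[:,2],90); k=top[top[:,2]>zt-.004]; print("cap top z",zt,"centre",(k.min(0)+k.max(0))*500,np.ptp(k,axis=0)*1000)
# pocket: rows through column ~320
for r in range(155,215,3):
    print(r,[ (int(c["img"][r,u].mean()), int(round(P[r,u,2]*1000)) if P[r,u,2]==P[r,u,2] else -9) for u in (304,308,312,316,320,324,328,332,336)], at_z(c,(320,r),.064)[1].round(4))
E
```

```text
cap top z 0.2075343787051886 centre [626.97893348  70.78924328 207.7594372 ] [39.9118337  22.65217905  8.44263602]
155 [(93, 23), (92, 23), (92, 23), (92, 23), (92, 23), (92, 23), (92, 23), (91, 23), (92, 23)] 0.1079
158 [(87, 23), (85, 24), (87, 23), (87, 24), (87, 23), (87, 23), (87, 24), (87, 25), (87, 23)] 0.1054
161 [(41, 33), (41, 33), (42, 33), (40, 32), (41, 34), (41, 33), (40, 33), (40, 33), (41, 33)] 0.1028
164 [(42, 47), (41, 47), (42, 47), (41, 48), (42, 48), (41, 47), (42, 47), (42, 48), (42, 46)] 0.1003
167 [(50, 60), (50, 61), (50, 60), (50, 61), (49, 59), (50, 61), (48, 61), (50, 61), (50, 61)] 0.0977
170 [(62, 63), (63, 63), (61, 64), (61, 63), (61, 63), (62, 63), (62, 62), (62, 64), (62, 63)] 0.0951
173 [(61, 62), (62, 62), (61, 63), (61, 63), (62, 63), (61, 62), (61, 64), (61, 63), (62, 63)] 0.0925
176 [(62, 63), (61, 62), (61, 64), (61, 64), (60, 63), (61, 63), (61, 63), (61, 64), (63, 63)] 0.0899
179 [(61, 64), (61, 63), (61, 63), (62, 64), (61, 63), (62, 63), (62, 63), (61, 63), (61, 63)] 0.0872
182 [(61, 63), (61, 63), (60, 63), (59, 63), (60, 63), (61, 63), (6
[... 362 characters left out ...]
1), (47, 30), (58, 29), (58, 27), (42, 31), (42, 49), (62, 63), (61, 64)] 0.0739
197 [(58, 63), (39, 51), (41, 38), (42, 34), (41, 33), (40, 42), (42, 56), (61, 63), (60, 64)] 0.0711
200 [(59, 61), (43, 59), (41, 48), (42, 44), (42, 45), (41, 50), (50, 62), (61, 64), (60, 63)] 0.0684
203 [(60, 63), (55, 63), (42, 57), (41, 53), (41, 53), (43, 58), (58, 63), (60, 62), (59, 63)] 0.0656
206 [(60, 63), (59, 61), (54, 64), (49, 62), (52, 61), (57, 63), (59, 63), (60, 63), (61, 63)] 0.0629
209 [(60, 63), (60, 62), (59, -9), (65, 115), (66, 118), (65, 117), (60, 64), (61, 64), (60, 64)] 0.0601
212 [(59, 63), (60, 63), (65, 118), (67, 124), (67, 126), (67, 124), (64, 117), (61, 63), (60, 63)] 0.0573
```

Emit:
{"method": "jog_arm", "body": {
  "motion": [
    {"delta_pos": [-0.5,-1.5,15],"twist": [0,0,0],"hand": 0},
    {"delta_pos": [0,0,20],"twist": [0,0,0],"hand": 0},
    {"delta_pos": [0,0,15],"twist": [0,0,0],"hand": 0},
    {"delta_pos": [0,0,10],"twist": [0,0,0],"hand": 0},
    {"delta_pos": [0,0,0],"twist": [0,0,0],"hand": 0}
  ]
}}

```text
clock: 8.3
position: [0.6253, 0.0717, 0.1993]
orientation: [-0.0, 1.0, -0.0, -0.002]
contact_force: [-0.6, -0.1, 0.2]
width: 0.0212
```

```bash
python3 - <<'E'
from h import *
avg(3)
E
```

```text
clock 8.45 tilt [ 1.4e-03  1.0e-04 -1.0e+00] pos,yaw,F,w [ 6.2649e+02  7.1650e+01  2.0167e+02 -0.0000e+00 -0.0000e+00  4.0000e-02
 -3.9000e-01  2.1460e+01] sd [0.38 0.03 0.72 0.  ]
```

Emit:
{"method": "jog_arm", "body": {
  "motion": [
    {"delta_pos": [0,0,10],"twist": [0,0,0],"hand": 0},
    {"delta_pos": [0,0,8],"twist": [0,0,0],"hand": 0},
    {"delta_pos": [0,0,0],"twist": [0,0,0],"hand": 0},
    {"delta_pos": [0,0,0],"twist": [0,0,0],"hand": 30},
    {"delta_pos": [0,0,0],"twist": [0,0,0],"hand": 50},
    {"delta_pos": [0,0,0],"twist": [0,0,0],"hand": 55},
    {"delta_pos": [0,0,-20],"twist": [0,0,0],"hand": 55},
    {"delta_pos": [0,0,-40],"twist": [0,0,0],"hand": 55},
    {"delta_pos": [0,0,-40],"twist": [0,0,0],"hand": 55}
  ]
}}

```text
clock: 9.35
position: [0.626, 0.0717, 0.2844]
orientation: [-0.0, 1.0, -0.0, -0.001]
contact_force: [0.0, -1.4, 0.9]
width: 0.0506
```

```bash
python3 - <<'E'
from h import *
c=capture("wrist"); P=cloud(c); avg(2)
q=P[(P[...,2]>.075)&(P[...,2]<.14)&(abs(P[...,0]-.627)<.025)&(abs(P[...,1]-.07)<.025)]
print("placed tube",len(q),np.percentile(q,97,axis=0),((q[q[:,2]>.115].min(0)+q[q[:,2]>.115].max(0))/2))
plan((.5143,-.3378,.23),-79.2,hand=55)
E
```

```text
clock 9.5 tilt [ 8.4e-03  7.0e-04 -1.0e+00] pos,yaw,F,w [ 6.2882e+02  7.1540e+01  2.8994e+02  1.0000e-02  8.3000e-01 -5.2000e-01
  4.5000e-01  5.0700e+01] sd [0.58 0.03 1.71 0.  ]
placed tube 860 [0.6375128  0.08278048 0.12407566] [0.62831975 0.07262417 0.1201306 ]
12 rows
{"delta_pos": [-9.0, 34.0, 5.0], "twist": [0, 0, 0.12], "hand": 55}
{"delta_pos": [-6.0, 35.0, 5.0], "twist": [0, 0, 0.11], "hand": 55}
{"delta_pos": [-1.0, 36.0, 5.0], "twist": [0, 0, 0.12], "hand": 55}
{"delta_pos": [2.0, 35.0, 4.0], "twist": [0, 0, 0.11], "hand": 55}
{"delta_pos": [7.0, 35.0, 5.0], "twist": [0, 0, 0.12], "hand": 55}
{"delta_pos": [11.0, 33.0, 5.0], "twist": [0, 0, 0.11], "hand": 55}
{"delta_pos": [14.0, 33.0, 5.0], "twist": [0, 0, 0.12], "hand": 55}
{"delta_pos": [18.0, 30.0, 5.0], "twist": [0, 0, 0.11], "hand": 55}
{"delta_pos": [22.0, 28.0, 5.0], "twist": [0, 0, 0.12], "hand": 55}
{"delta_pos": [24.0, 26.0, 5.0], "twist": [0, 0, 0.11], "hand": 55}
{"delta_pos": [28.0, 22.0, 4.0], "twist": [0, 0, 0.12], "hand": 55}
{"delta_pos": [29.4, 19.6, 5.2], "twist": [0, 0, 0.112], "hand": 55}
```

Emit:
{"method": "jog_arm", "body": {
  "motion": [
    {"delta_pos": [-9,34,5],"twist": [0,0,0.12],"hand": 55},
    {"delta_pos": [-6,35,5],"twist": [0,0,0.11],"hand": 55},
    {"delta_pos": [-1,36,5],"twist": [0,0,0.12],"hand": 55},
    {"delta_pos": [2,35,5],"twist": [0,0,0.11],"hand": 55},
    {"delta_pos": [7,35,5],"twist": [0,0,0.12],"hand": 55},
    {"delta_pos": [11,33,5],"twist": [0,0,0.11],"hand": 55},
    {"delta_pos": [14,33,5],"twist": [0,0,0.12],"hand": 55},
    {"delta_pos": [18,30,5],"twist": [0,0,0.11],"hand": 55},
    {"delta_pos": [22,28,5],"twist": [0,0,0.12],"hand": 55},
    {"delta_pos": [24,26,5],"twist": [0,0,0.11],"hand": 55}
  ]
}}

```text
clock: 10.5
position: [0.53, -0.2703, 0.2321]
orientation: [-0.0, 0.838, -0.546, -0.001]
contact_force: [0.2, -0.1, 0.1]
width: 0.0511
```

Emit:
{"method": "jog_arm", "body": {
  "motion": [
    {"delta_pos": [28,22,2],"twist": [0,0,0.12],"hand": 55},
    {"delta_pos": [29.5,17.5,2],"twist": [0,0,0.112],"hand": 55},
    {"delta_pos": [0,0,0],"twist": [0,0,0],"hand": 55},
    {"delta_pos": [0,0,0],"twist": [0,0,0],"hand": 55}
  ]
}}

```text
clock: 10.9
position: [0.5138, -0.3372, 0.2284]
orientation: [-0.0, 0.77, -0.637, -0.001]
contact_force: [-0.2, 0.8, -0.1]
width: 0.0502
```

```bash
python3 - <<'E'
from h import *
avg(4); plan((.5145,-.3376,.164),-79.2,hand=55)
E
```

```text
clock 11.1 tilt [-6.e-04  3.e-04 -1.e+00] pos,yaw,F,w [ 5.1452e+02 -3.3607e+02  2.2903e+02 -7.9090e+01  5.4000e-01 -1.2000e-01
  5.0000e-02  5.0660e+01] sd [0.22 0.21 0.3  0.03]
2 rows
{"delta_pos": [1.0, 0.0, 33.0], "twist": [0, 0, 0.0], "hand": 55}
{"delta_pos": [0.6, 0.6, 32.4], "twist": [0, 0, 0.002], "hand": 55}
```

Emit:
{"method": "jog_arm", "body": {
  "motion": [
    {"delta_pos": [1,0,30],"twist": [0,0,0],"hand": 55},
    {"delta_pos": [0.5,0,25],"twist": [0,0,0],"hand": 55},
    {"delta_pos": [0,0,10],"twist": [0,0,0],"hand": 55},
    {"delta_pos": [0,0,0],"twist": [0,0,0],"hand": 20},
    {"delta_pos": [0,0,0],"twist": [0,0,0],"hand": 0},
    {"delta_pos": [0,0,0],"twist": [0,0,0],"hand": 0},
    {"delta_pos": [0,0,0],"twist": [0,0,0],"hand": 0},
    {"delta_pos": [0,0,0],"twist": [0,0,0],"hand": 0},
    {"delta_pos": [0,0,0],"twist": [0,0,0],"hand": 0},
    {"delta_pos": [0,0,-10],"twist": [0,0,0],"hand": 0}
  ]
}}

```text
clock: 12.1
position: [0.5142, -0.3382, 0.1739]
orientation: [-0.0, 0.771, -0.637, -0.001]
contact_force: [0.3, -0.4, -0.6]
width: 0.0211
```

Emit:
{"method": "jog_arm", "body": {
  "motion": [
    {"delta_pos": [0,0,-20],"twist": [0,0,0],"hand": 0},
    {"delta_pos": [0,0,-40],"twist": [0,0,0],"hand": 0},
    {"delta_pos": [0,0,-40],"twist": [0,0,0],"hand": 0},
    {"delta_pos": [0,0,-30],"twist": [0,0,0],"hand": 0},
    {"delta_pos": [0,0,0],"twist": [0,0,0],"hand": 0},
    {"delta_pos": [0,0,0],"twist": [0,0,0],"hand": 0}
  ]
}}

```text
clock: 12.7
position: [0.5147, -0.3387, 0.305]
orientation: [0.0, 0.771, -0.637, 0.0]
contact_force: [-0.1, -0.3, -1.6]
width: 0.0213
```

```bash
python3 - <<'E'
from h import *
avg(4); plan((.6265,.0116,.30),0,hand=0)
E
```

```text
clock 12.9 tilt [-0.0033  0.0023 -1.    ] pos,yaw,F,w [ 5.1410e+02 -3.3811e+02  3.0267e+02 -7.9190e+01 -2.5000e-01  3.3000e-01
 -7.9000e-01  2.1200e+01] sd [0.09 0.09 0.41 0.  ]
12 rows
{"delta_pos": [-27.0, -15.0, 0.0], "twist": [0, 0, -0.12], "hand": 0}
{"delta_pos": [-25.0, -17.0, 0.0], "twist": [0, 0, -0.11], "hand": 0}
{"delta_pos": [-23.0, -21.0, 1.0], "twist": [0, 0, -0.12], "hand": 0}
{"delta_pos": [-20.0, -23.0, -0.0], "twist": [0, 0, -0.11], "hand": 0}
{"delta_pos": [-17.0, -25.0, 0.0], "twist": [0, 0, -0.12], "hand": 0}
{"delta_pos": [-15.0, -27.0, 0.0], "twist": [0, 0, -0.11], "hand": 0}
{"delta_pos": [-11.0, -28.0, 0.0], "twist": [0, 0, -0.12], "hand": 0}
{"delta_pos": [-8.0, -30.0, 1.0], "twist": [0, 0, -0.11], "hand": 0}
{"delta_pos": [-5.0, -30.0, -0.0], "twist": [0, 0, -0.12], "hand": 0}
{"delta_pos": [-1.0, -31.0, 0.0], "twist": [0, 0, -0.11], "hand": 0}
{"delta_pos": [3.0, -30.0, 0.0], "twist": [0, 0, -0.12], "hand": 0}
{"delta_pos": [5.8, -30.2, 0.4], "twist": [0, 0, -0.112], "hand": 0}
```

Emit:
{"method": "jog_arm", "body": {
  "motion": [
    {"delta_pos": [-27,-15,0],"twist": [0,0,-0.12],"hand": 0},
    {"delta_pos": [-25,-17,0],"twist": [0,0,-0.11],"hand": 0},
    {"delta_pos": [-23,-21,0],"twist": [0,0,-0.12],"hand": 0},
    {"delta_pos": [-20,-23,0],"twist": [0,0,-0.11],"hand": 0},
    {"delta_pos": [-17,-25,0],"twist": [0,0,-0.12],"hand": 0},
    {"delta_pos": [-15,-27,0],"twist": [0,0,-0.11],"hand": 0},
    {"delta_pos": [-11,-28,0],"twist": [0,0,-0.12],"hand": 0},
    {"delta_pos": [-8,-30,0],"twist": [0,0,-0.11],"hand": 0},
    {"delta_pos": [-5,-30,0],"twist": [0,0,-0.12],"hand": 0},
    {"delta_pos": [-1,-31,0],"twist": [0,0,-0.11],"hand": 0}
  ]
}}

```text
clock: 13.9
position: [0.6079, -0.0455, 0.3032]
orientation: [-0.0, 0.994, -0.113, -0.001]
contact_force: [-0.1, -0.2, -0.7]
width: 0.0212
```

Emit:
{"method": "jog_arm", "body": {
  "motion": [
    {"delta_pos": [3,-30,0],"twist": [0,0,-0.12],"hand": 0},
    {"delta_pos": [6,-30,0],"twist": [0,0,-0.112],"hand": 0},
    {"delta_pos": [0,0,20],"twist": [0,0,0],"hand": 0},
    {"delta_pos": [0,0,20],"twist": [0,0,0],"hand": 0},
    {"delta_pos": [0,0,0],"twist": [0,0,0],"hand": 0},
    {"delta_pos": [0,0,0],"twist": [0,0,0],"hand": 0}
  ]
}}

```text
clock: 14.5
position: [0.6269, 0.0108, 0.2638]
orientation: [-0.0, 1.0, -0.0, -0.001]
contact_force: [-0.8, -0.2, 0.8]
width: 0.0212
```

```bash
python3 - <<'E'
from h import *
avg(4); c=capture("wrist"); P=cloud(c)
for z0 in (.195,):
    k=P[(P[...,2]>z0)&(P[...,2]<.212)&(abs(P[...,0]-.627)<.02)&(abs(P[...,1]-.012)<.02)]
    zt=np.percentile(k[:,2],90); k=k[k[:,2]>zt-.004]; print("cap",zt,(k.min(0)+k.max(0))*500,np.ptp(k,axis=0)*1000)
# pocket0 rim: below-top points inside holder
m=(P[...,2]<.058)&(P[...,2]>.02)&(abs(P[...,0]-.6265)<.018)&(abs(P[...,1]-.012)<.02)
v,u=np.where(m); print(len(v),u.min(),u.max(),v.min(),v.max())
if len(v): print([at_z(c,(np.median(u),r),.064).round(4) for r in(v.min(),v.max())],at_z(c,(u.min(),v.mean()),.064)[0],at_z(c,(u.max(),v.mean()),.064)[0])
E
```

```text
clock 14.7 tilt [ 2.e-03  3.e-04 -1.e+00] pos,yaw,F,w [ 6.2769e+02  1.0510e+01  2.6565e+02 -2.0000e-02  6.1000e-01 -1.0000e-01
 -5.6000e-01  2.1180e+01] sd [0.18 0.05 0.41 0.  ]
cap 0.20760584796041837 [627.00868133  11.32020478 207.79329658] [39.90462043 21.7259406   8.37428967]
353 306 327 184 204
[array([0.6269, 0.0223, 0.064 ]), array([0.6269, 0.004 , 0.064 ])] 0.6172451851904396 0.6357049195557244
```

Emit:
{"method": "jog_arm", "body": {
  "motion": [
    {"delta_pos": [-0.5,-1.5,15],"twist": [0,0,0],"hand": 0},
    {"delta_pos": [0,0,20],"twist": [0,0,0],"hand": 0},
    {"delta_pos": [0,0,15],"twist": [0,0,0],"hand": 0},
    {"delta_pos": [0,0,10],"twist": [0,0,0],"hand": 0},
    {"delta_pos": [0,0,0],"twist": [0,0,0],"hand": 0},
    {"delta_pos": [0,0,0],"twist": [0,0,0],"hand": 0}
  ]
}}

```text
clock: 15.35
position: [0.6269, 0.0123, 0.2048]
orientation: [-0.0, 1.0, -0.0, -0.0]
contact_force: [-0.0, 0.3, 0.1]
width: 0.0212
```

```bash
python3 - <<'E'
from h import *
avg(3)
E
```

```text
clock 15.5 tilt [ 1.3e-03  2.0e-04 -1.0e+00] pos,yaw,F,w [ 6.2718e+02  1.2240e+01  2.0554e+02 -0.0000e+00 -1.6000e-01 -1.0000e-02
 -4.1000e-01  2.1180e+01] sd [0.06 0.01 0.13 0.  ]
```

Emit:
{"method": "jog_arm", "body": {
  "motion": [
    {"delta_pos": [0,0,12],"twist": [0,0,0],"hand": 0},
    {"delta_pos": [0,0,8],"twist": [0,0,0],"hand": 0},
    {"delta_pos": [0,0,0],"twist": [0,0,0],"hand": 0},
    {"delta_pos": [0,0,0],"twist": [0,0,0],"hand": 30},
    {"delta_pos": [0,0,0],"twist": [0,0,0],"hand": 50},
    {"delta_pos": [0,0,0],"twist": [0,0,0],"hand": 55},
    {"delta_pos": [0,0,-20],"twist": [0,0,0],"hand": 55},
    {"delta_pos": [0,0,-40],"twist": [0,0,0],"hand": 55},
    {"delta_pos": [0,0,-40],"twist": [0,0,0],"hand": 55},
    {"delta_pos": [0,0,0],"twist": [0,0,0],"hand": 80}
  ]
}}

```text
clock: 16.5
position: [0.6295, 0.0119, 0.2918]
orientation: [0.001, 1.0, 0.0, 0.006]
contact_force: [0.7, 0.1, 0.2]
width: 0.0566
```

```bash
python3 - <<'E'
from h import *
avg(4); c=capture("wrist"); P=cloud(c)
for y in(.0125,.072):
    q=P[(P[...,2]>.075)&(P[...,2]<.14)&(abs(P[...,0]-.627)<.02)&(abs(P[...,1]-y)<.02)]
    k=q[q[:,2]>.115]; print("tube",len(q),np.percentile(q,97,axis=0),((k.min(0)+k.max(0))/2))
plan((.528,.31,.27),69.5,hand=80)
E
```

```text
clock 16.7 tilt [-2.9e-03 -5.0e-04 -1.0e+00] pos,yaw,F,w [ 6.2702e+02  1.2260e+01  2.8521e+02  0.0000e+00  2.7000e-01  1.1000e-01
 -1.6000e-01  6.6470e+01] sd [0.87 0.13 2.09 0.  ]
tube 866 [0.63588825 0.0228488  0.12406502] [0.62698161 0.01236573 0.11999313]
tube 760 [0.63626731 0.08220978 0.12424556] [0.62689435 0.07220947 0.12058378]
11 rows
{"delta_pos": [-9.0, -27.0, 1.0], "twist": [0, 0, -0.11], "hand": 80}
{"delta_pos": [-6.0, -28.0, 1.0], "twist": [0, 0, -0.11], "hand": 80}
{"delta_pos": [-3.0, -28.0, 1.0], "twist": [0, 0, -0.11], "hand": 80}
{"delta_pos": [1.0, -29.0, 2.0], "twist": [0, 0, -0.11], "hand": 80}
{"delta_pos": [3.0, -28.0, 1.0], "twist": [0, 0, -0.11], "hand": 80}
{"delta_pos": [7.0, -28.0, 1.0], "twist": [0, 0, -0.11], "hand": 80}
{"delta_pos": [9.0, -27.0, 1.0], "twist": [0, 0, -0.11], "hand": 80}
{"delta_pos": [13.0, -25.0, 1.0], "twist": [0, 0, -0.11], "hand": 80}
{"delta_pos": [15.0, -24.0, 1.0], "twist": [0, 0, -0.11], "hand": 80}
{"delta_pos": [18.0, -23.0, 1.0], "twist": [0, 0, -0.11], "hand": 80}
{"delta_pos": [19.6, -19.8, 1.5], "twist": [0, 0, -0.113], "hand": 80}
```

Both tubes are seated with their tops at 124 mm, as they should be. Now for the wedge.

Emit:
{"method": "jog_arm", "body": {
  "motion": [
    {"delta_pos": [-9,-27,1],"twist": [0,0,-0.11],"hand": 80},
    {"delta_pos": [-6,-28,1],"twist": [0,0,-0.11],"hand": 80},
    {"delta_pos": [-3,-28,1],"twist": [0,0,-0.11],"hand": 80},
    {"delta_pos": [1,-29,2],"twist": [0,0,-0.11],"hand": 80},
    {"delta_pos": [3,-28,1],"twist": [0,0,-0.11],"hand": 80},
    {"delta_pos": [7,-28,1],"twist": [0,0,-0.11],"hand": 80},
    {"delta_pos": [9,-27,1],"twist": [0,0,-0.11],"hand": 80},
    {"delta_pos": [13,-25,1],"twist": [0,0,-0.11],"hand": 80},
    {"delta_pos": [15,-24,1],"twist": [0,0,-0.11],"hand": 80},
    {"delta_pos": [18,-23,1],"twist": [0,0,-0.11],"hand": 80}
  ]
}}

```text
clock: 17.75
position: [0.5365, 0.2842, 0.2717]
orientation: [-0.0, 0.851, 0.525, -0.002]
contact_force: [0.1, 0.2, 0.0]
width: 0.0736
```

Emit:
{"method": "jog_arm", "body": {
  "motion": [
    {"delta_pos": [19.5,-20,1],"twist": [0,0,-0.11],"hand": 80},
    {"delta_pos": [0,0,0],"twist": [0,0,0],"hand": 80},
    {"delta_pos": [0,0,0],"twist": [0,0,0],"hand": 80}
  ]
}}

```text
clock: 18.05
position: [0.528, 0.3098, 0.2712]
orientation: [-0.0, 0.823, 0.569, -0.001]
contact_force: [-0.0, -0.4, -0.4]
width: 0.0731
```

```bash
python3 - <<'E'
from h import *
avg(4); c=capture("wrist"); P=cloud(c); save(c,"w3")
B=(.48,.67,.23,.36)
print("grip",rectfit(P,.044,.056,B)); print("wedge",rectfit(P,.004,.056,B)); print("bench",np.nanmedian(P[(abs(P[...,0]-.6)<.04)&(abs(P[...,1]-.2)<.03)][:,2]))
ms=masks_of("wrist","wedge")
for m in ms[:2]:
    print(round(m["p"],2),m["rect"])
    q=P[m["mask"]&(P[...,2]>-.005)&(P[...,2]<.06)]; (cx,cy),wh,a=cv2.minAreaRect((q[:,:2]*1000).astype(np.float32)); print(cx,cy,wh,a)
E
```

```text
clock 18.25 tilt [-6.e-04 -3.e-04 -1.e+00] pos,yaw,F,w [ 5.2878e+02  3.0893e+02  2.7198e+02  6.9220e+01  8.0000e-02 -7.1000e-01
  4.3000e-01  7.3530e+01] sd [0.21 0.16 0.3  0.02]
grip (np.int64(998), 529.0, 315.7, 29.5, 30.7, 70.02, array([528.3, 316.1]))
wedge (np.int64(2822), 571.2, 301.3, 30.0, 119.8, 71.12, array([558.7, 305.8]))
bench -0.0009551582974925976
0.73 [308.2, 162.6, 341.9, 260.8]
571.7828979492188 300.56292724609375 (30.972637176513672, 121.24855041503906) 71.26415252685547
```

View pics/w3.png

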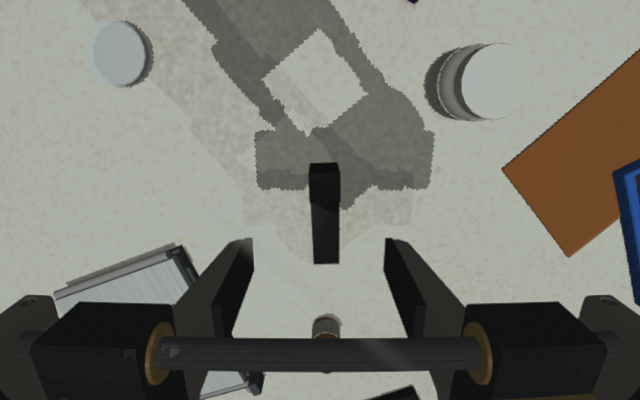

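The black wedge's grip block is at (325,172) and its thin end at (325,262), pointing away from the robot, with the oil bottle beyond it at (327,328). Its 30 x 120 mm footprint fits, with the origin at about (529, 315.5) mm and yaw -18.9°.

Emit:
{"method": "jog_arm", "body": {
  "motion": [
    {"delta_pos": [6,-2.5,40],"twist": [0,0,-0.033],"hand": 80},
    {"delta_pos": [0,0,45],"twist": [0,0,0],"hand": 80},
    {"delta_pos": [0,0,40],"twist": [0,0,0],"hand": 80},
    {"delta_pos": [0,0,30],"twist": [0,0,0],"hand": 80},
    {"delta_pos": [0,0,12],"twist": [0,0,0],"hand": 80},
    {"delta_pos": [0,0,0],"twist": [0,0,0],"hand": 80},
    {"delta_pos": [0,0,0],"twist": [0,0,0],"hand": 80}
  ]
}}

```text
clock: 19.05
position: [0.5296, 0.3166, 0.1074]
orientation: [0.0, 0.813, 0.582, 0.001]
contact_force: [-0.1, 0.3, -0.3]
width: 0.0734
```

```bash
python3 - <<'E'
from h import *
avg(4)
E
```

```text
clock 19.25 tilt [ 0.0022  0.0027 -1.    ] pos,yaw,F,w [ 5.2983e+02  3.1679e+02  1.0801e+02  7.1210e+01 -5.0000e-02 -3.9000e-01
 -3.5000e-01  7.3670e+01] sd [0.16 0.03 0.18 0.  ]
```

Emit:
{"method": "jog_arm", "body": {
  "motion": [
    {"delta_pos": [-1.2,0,8],"twist": [0,0,0],"hand": 60},
    {"delta_pos": [0,0,0],"twist": [0,0,0],"hand": 20},
    {"delta_pos": [0,0,0],"twist": [0,0,0],"hand": 0},
    {"delta_pos": [0,0,0],"twist": [0,0,0],"hand": 0},
    {"delta_pos": [0,0,0],"twist": [0,0,0],"hand": 0},
    {"delta_pos": [0,0,0],"twist": [0,0,0],"hand": 0},
    {"delta_pos": [0,0,0],"twist": [0,0,0],"hand": 0}
  ]
}}

```text
clock: 19.95
position: [0.5281, 0.3152, 0.0978]
orientation: [0.0, 0.813, 0.582, 0.0]
contact_force: [1.0, 0.0, 0.2]
width: 0.0297
```

```bash
python3 - <<'E'
from h import *
avg(5)
E
```

```text
clock 20.2 tilt [ 1.e-04  1.e-04 -1.e+00] pos,yaw,F,w [ 5.2810e+02  3.1525e+02  9.7820e+01  7.1220e+01 -2.6000e-01 -5.0000e-02
  3.9000e-01  2.9940e+01] sd [0.02 0.01 0.02 0.  ]
```

```bash
python3 - <<'E'
from h import *
plan((.43,.21,.138),90.2,step=30,hand=0)
E
```

```text
5 rows
{"delta_pos": [-26.0, -12.0, -8.0], "twist": [0, 0, -0.07], "hand": 0}
{"delta_pos": [-26.0, -13.0, -8.0], "twist": [0, 0, -0.06], "hand": 0}
{"delta_pos": [-24.0, -15.0, -8.0], "twist": [0, 0, -0.07], "hand": 0}
{"delta_pos": [-23.0, -17.0, -8.0], "twist": [0, 0, -0.07], "hand": 0}
{"delta_pos": [-22.5, -18.7, -8.2], "twist": [0, 0, -0.061], "hand": 0}
```

Emit:
{"method": "jog_arm", "body": {
  "motion": [
    {"delta_pos": [0,0,-20],"twist": [0,0,0],"hand": 0},
    {"delta_pos": [0,0,-20],"twist": [0,0,0],"hand": 0},
    {"delta_pos": [-26,-12,0],"twist": [0,0,-0.07],"hand": 0},
    {"delta_pos": [-26,-13,0],"twist": [0,0,-0.06],"hand": 0},
    {"delta_pos": [-24,-15,0],"twist": [0,0,-0.07],"hand": 0},
    {"delta_pos": [-23,-17,0],"twist": [0,0,-0.07],"hand": 0},
    {"delta_pos": [-22.5,-18.5,0],"twist": [0,0,-0.061],"hand": 0},
    {"delta_pos": [-30,-5,0],"twist": [0,0,0],"hand": 0},
    {"delta_pos": [-35,-5,0],"twist": [0,0,0],"hand": 0},
    {"delta_pos": [-35,-5,0],"twist": [0,0,0],"hand": 0}
  ]
}}

```text
clock: 21.2
position: [0.4147, 0.109, 0.1376]
orientation: [0.0, 0.706, 0.709, -0.0]
contact_force: [0.4, -1.0, -0.6]
width: 0.0297
```

Emit:
{"method": "jog_arm", "body": {
  "motion": [
    {"delta_pos": [-35,0,0],"twist": [0,0,0],"hand": 0},
    {"delta_pos": [-33,0,0],"twist": [0,0,0],"hand": 0},
    {"delta_pos": [0,0,0],"twist": [0,0,0],"hand": 0},
    {"delta_pos": [0,0,0],"twist": [0,0,0],"hand": 0},
    {"delta_pos": [0,0,0],"twist": [0,0,0],"hand": 0}
  ]
}}

```text
clock: 21.7
position: [0.4154, 0.0427, 0.1375]
orientation: [-0.0, 0.706, 0.708, -0.0]
contact_force: [0.5, -0.1, -1.5]
width: 0.0297
```

```bash
python3 - <<'E'
from h import *
avg(4)
c=capture("wrist"); save(c,"w4"); P=cloud(c)
B=(.5,.8,-.1,.2)
print("plate",rectfit(P,.012,.03,B))
# front bar profile: median x of bar top points by y
m=(P[...,2]>.018)&(P[...,2]<.03)&(P[...,0]>.52)&(P[...,0]<.56)&(abs(P[...,1]-.04)<.08)
q=P[m]
for y in(-.03,0,.07,.1):
    k=q[abs(q[:,1]-y)<.01]; 
    if len(k): print(y,len(k),k[:,0].min(),k[:,2].max(), k[k[:,2]>.0225][:,0].min() if (k[:,2]>.0225).any() else None)
w=P[(P[...,2]>.03)&(P[...,2]<.1)&(P[...,0]>.4)&(P[...,0]<.56)&(abs(P[...,1]-.04)<.04)]; print("wedge in hand",rectfit(P,.03,.1,(.42,.56,0,.08)))
E
```

```text
clock 21.9 tilt [ 1.e-04 -3.e-04 -1.e+00] pos,yaw,F,w [ 4.1547e+02  4.2870e+01  1.3756e+02  9.0270e+01  1.8000e-01  4.2000e-01
 -9.9000e-01  2.9600e+01] sd [0.03 0.05 0.03 0.01]
plate (np.int64(1711), 547.1, 44.2, 13.8, 85.8, 0.26, array([546.3,  44.3]))
0 170 0.5405891524967512 0.024575648164456093 0.5418720685572406
0.07 424 0.5402532110568972 0.024628457554669414 0.5407905246842417
wedge in hand (np.int64(2730), 470.8, 43.6, 101.6, 30.0, 0.15, array([456.4,  43.6]))
```

View pics/w4.png

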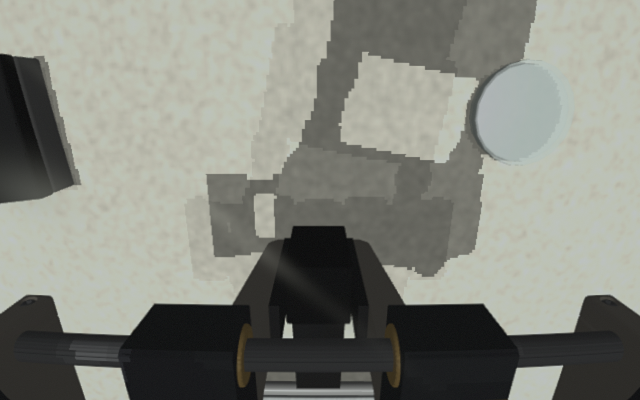

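The wedge hangs straight in the jaws at (320,290), with the bar just visible at the bottom near row 390. Next I'll set it down.

Emit:
{"method": "jog_arm", "body": {
  "motion": [
    {"delta_pos": [0,-1,20],"twist": [0,0,0],"hand": 0},
    {"delta_pos": [0,0,12],"twist": [0,0,0],"hand": 0},
    {"delta_pos": [0,0,5],"twist": [0,0,0],"hand": 0},
    {"delta_pos": [0,0,2.5],"twist": [0,0,0],"hand": 0},
    {"delta_pos": [0,0,0],"twist": [0,0,0],"hand": 0},
    {"delta_pos": [0,0,0],"twist": [0,0,0],"hand": 0}
  ]
}}

```text
clock: 22.55
position: [0.4151, 0.0419, 0.0988]
orientation: [0.0, 0.706, 0.708, 0.0]
contact_force: [0.6, 0.3, -1.6]
width: 0.0298
```

```bash
python3 - <<'E'
from h import *
avg(5)
E
```

```text
clock 22.8 tilt [-1.e-04  6.e-04 -1.e+00] pos,yaw,F,w [ 4.1499e+02  4.1910e+01  9.8630e+01  9.0190e+01 -4.1000e-01  4.1000e-01
 -9.6000e-01  2.9930e+01] sd [0.1  0.01 0.1  0.  ]
```

Emit:
{"method": "jog_arm", "body": {
  "motion": [
    {"delta_pos": [0,0,1],"twist": [0,0,0],"hand": 0},
    {"delta_pos": [0,0,0],"twist": [0,0,0],"hand": 0},
    {"delta_pos": [0,0,0],"twist": [0,0,0],"hand": 0},
    {"delta_pos": [0,0,0],"twist": [0,0,0],"hand": 0}
  ]
}}

```text
clock: 23.2
position: [0.415, 0.0419, 0.0978]
orientation: [0.0, 0.706, 0.708, 0.0]
contact_force: [-1.3, -0.4, 5.0]
width: 0.0298
```

```bash
python3 - <<'E'
from h import *
avg(6)
E
```

```text
clock 23.5 tilt [-1.e-04  3.e-04 -1.e+00] pos,yaw,F,w [ 4.1495e+02  4.1890e+01  9.7760e+01  9.0190e+01 -2.1500e+00  2.7000e-01
  5.2700e+00  2.9880e+01] sd [0.01 0.01 0.01 0.  ]
```

Emit:
{"method": "jog_arm", "body": {
  "motion": [
    {"delta_pos": [0,10,0],"twist": [0,0,0],"hand": 0},
    {"delta_pos": [0,15,0],"twist": [0,0,0],"hand": 0},
    {"delta_pos": [0,15,0],"twist": [0,0,0],"hand": 0},
    {"delta_pos": [0,12,0],"twist": [0,0,0],"hand": 0},
    {"delta_pos": [0,8,0],"twist": [0,0,0],"hand": 0},
    {"delta_pos": [0,0,0],"twist": [0,0,0],"hand": 0},
    {"delta_pos": [0,0,0],"twist": [0,0,0],"hand": 0}
  ]
}}

```text
clock: 24.2
position: [0.4756, 0.042, 0.0977]
orientation: [0.001, 0.706, 0.708, 0.001]
contact_force: [1.9, 0.9, 2.3]
width: 0.0297
```

```bash
cat >> h.py <<'E'
def barz():
    for n in("top","scene","wrist"):
        c=capture(n); P=cloud(c)
        for nm,z0,z1,x0,x1 in(("bar",.017,.04,.54,.552),("holder",.058,.08,.607,.646)):
            m=(P[...,2]>z0)&(P[...,2]<z1)&(P[...,0]>x0)&(P[...,0]<x1)&(abs(P[...,1]-.041)<.07)&((abs(P[...,1]-.041)>.02)|(nm!="bar"))
            q=P[m]; 
            if len(q)>10: print(n,nm,len(q),"z mean/med/p90",(q[:,2].mean()*1000).round(2),(np.median(q[:,2])*1000).round(2),(np.percentile(q[:,2],90)*1000).round(2))
E
python3 - <<'E'
from h import *
avg(4); barz()
E
```

```text
clock 24.4 tilt [-3.0e-04  1.9e-03 -1.0e+00] pos,yaw,F,w [4.7524e+02 4.2040e+01 9.7670e+01 9.0180e+01 2.5300e+00 5.0000e-02
 2.6700e+00 2.9740e+01] sd [0.1  0.01 0.01 0.  ]
top holder 270 z mean/med/p90 63.94 63.69 67.23
scene bar 86 z mean/med/p90 23.66 23.67 26.31
scene holder 411 z mean/med/p90 65.1 64.49 68.49
wrist bar 320 z mean/med/p90 22.48 22.71 23.59
```

Emit:
{"method": "jog_arm", "body": {
  "motion": [
    {"delta_pos": [0,3,0],"twist": [0,0,0],"hand": 0},
    {"delta_pos": [0,2,0],"twist": [0,0,0],"hand": 0},
    {"delta_pos": [0,0,0],"twist": [0,0,0],"hand": 0},
    {"delta_pos": [0,0,0],"twist": [0,0,0],"hand": 0},
    {"delta_pos": [0,0,0],"twist": [0,0,0],"hand": 0}
  ]
}}

```text
clock: 25.05
position: [0.478, 0.0422, 0.0976]
orientation: [-0.002, 0.706, 0.708, -0.002]
contact_force: [-8.9, -0.5, 16.1]
width: 0.03
```

```bash
python3 - <<'E'
from h import *
avg(3); barz()
E
```

```text
clock 25.2 tilt [ 0.     -0.0053 -1.    ] pos,yaw,F,w [478.03  42.26  97.58  90.22  -8.7   -0.92  15.5   29.82] sd [0.01 0.02 0.   0.  ]
top holder 278 z mean/med/p90 64.38 63.97 67.57
scene bar 85 z mean/med/p90 23.76 23.79 26.08
scene holder 409 z mean/med/p90 64.95 64.32 68.02
wrist bar 228 z mean/med/p90 22.13 22.21 23.3
```

Emit:
{"method": "jog_arm", "body": {
  "motion": [
    {"delta_pos": [0,3,0],"twist": [0,0,0],"hand": 0},
    {"delta_pos": [0,2,0],"twist": [0,0,0],"hand": 0},
    {"delta_pos": [0,0,0],"twist": [0,0,0],"hand": 0},
    {"delta_pos": [0,0,0],"twist": [0,0,0],"hand": 0},
    {"delta_pos": [0,0,0],"twist": [0,0,0],"hand": 0}
  ]
}}

```text
clock: 25.85
position: [0.4822, 0.0424, 0.0975]
orientation: [-0.003, 0.706, 0.709, -0.003]
contact_force: [-11.4, -0.6, 20.0]
width: 0.0297
```

```bash
python3 - <<'E'
from h import *
avg(3); barz()
E
```

```text
clock 26.0 tilt [ 3.0e-04 -7.9e-03 -1.0e+00] pos,yaw,F,w [482.16  42.41  97.5   90.23 -11.88  -0.55  19.89  30.07] sd [0.01 0.01 0.   0.  ]
top holder 272 z mean/med/p90 63.75 63.47 66.96
scene bar 87 z mean/med/p90 23.17 23.19 25.36
scene holder 412 z mean/med/p90 64.92 64.34 67.62
wrist bar 56 z mean/med/p90 23.19 23.12 23.84
```

Emit:
{"method": "jog_arm", "body": {
  "motion": [
    {"delta_pos": [0,0,-0.7],"twist": [0,0,0],"hand": 0},
    {"delta_pos": [0,0,0],"twist": [0,0,0],"hand": 0},
    {"delta_pos": [0,0,0],"twist": [0,0,0],"hand": 0},
    {"delta_pos": [0,0,0],"twist": [0,0,0],"hand": 0}
  ]
}}

```text
clock: 26.55
position: [0.4821, 0.0424, 0.0975]
orientation: [-0.003, 0.706, 0.708, -0.003]
contact_force: [-8.1, -0.1, 12.4]
width: 0.0299
```

```bash
python3 - <<'E'
from h import *
avg(4); barz(); print(sense()["wrist_torque"])
E
```

```text
clock 26.75 tilt [ 3.0e-04 -7.4e-03 -1.0e+00] pos,yaw,F,w [482.14  42.39  97.53  90.22  -8.66  -0.59  12.55  29.82] sd [0.01 0.   0.01 0.  ]
top holder 274 z mean/med/p90 64.15 63.86 67.09
scene bar 85 z mean/med/p90 23.53 23.43 26.61
scene holder 403 z mean/med/p90 64.81 64.35 67.54
wrist bar 52 z mean/med/p90 23.12 23.12 23.74
[-0.14018389  1.35292999  0.00274641]
```

Emit:
{"method": "jog_arm", "body": {
  "motion": [
    {"delta_pos": [0,0,0],"twist": [0,0,0],"hand": 45},
    {"delta_pos": [0,0,0],"twist": [0,0,0],"hand": 45},
    {"delta_pos": [0,0,0],"twist": [0,0,0],"hand": 45},
    {"delta_pos": [0,0,0],"twist": [0,0,0],"hand": 45}
  ]
}}

```text
clock: 27.3
position: [0.4843, 0.0423, 0.0975]
orientation: [-0.0, 0.706, 0.708, -0.0]
contact_force: [-0.6, 0.1, 0.6]
width: 0.0411
```

```bash
python3 - <<'E'
from h import *
avg(4); c=capture("scene"); P=cloud(c); m=(P[...,2]>.04)&(P[...,2]<.06)&(abs(P[...,1]-.042)<.025)&(abs(P[...,0]-.483)<.03); print("grip scene",m.sum(),P[m].mean(0) if m.any() else "")
c=capture("wrist"); P=cloud(c); print("grip wrist",rectfit(P,.043,.056,(.45,.51,.015,.07))); print(rectfit(P,.004,.056,(.45,.535,.015,.07)))
m=(P[...,2]>.045)&(P[...,2]<.056)&(abs(P[...,1]-.042)<.012)&(abs(P[...,0]-.483)<.02); q=P[m]; A=np.c_[q[:,:2]-q[:,:2].mean(0),np.ones(len(q))]; print("grip top plane slope",np.linalg.lstsq(A,q[:,2],rcond=None)[0])
E
```

```text
clock 27.5 tilt [ 0.e+00 -2.e-04 -1.e+00] pos,yaw,F,w [ 4.8452e+02  4.2210e+01  9.7750e+01  9.0180e+01 -5.0000e-02  6.0000e-02
 -2.4000e-01  4.1270e+01] sd [0.07 0.02 0.07 0.  ]
grip scene 110 [0.48890203 0.04630388 0.04946388]
grip wrist (np.int64(5073), 481.7, 42.6, 30.6, 54.9, 0.64, array([479.6,  43. ]))
(np.int64(9333), 500.6, 43.2, 68.9, 55.0, 1.55, array([481.9,  42.8]))
grip top plane slope [0.02538384 0.00016362 0.0489252 ]
```

Emit:
{"method": "jog_arm", "body": {
  "motion": [
    {"delta_pos": [0,0,0],"twist": [0,0,0],"hand": 0},
    {"delta_pos": [0,0,0],"twist": [0,0,0],"hand": 0},
    {"delta_pos": [0,0,0],"twist": [0,0,0],"hand": 0},
    {"delta_pos": [0,0,0],"twist": [0,0,0],"hand": 0},
    {"delta_pos": [0,2,0],"twist": [0,0,0],"hand": 0},
    {"delta_pos": [0,2,0],"twist": [0,0,0],"hand": 0},
    {"delta_pos": [0,0,0],"twist": [0,0,0],"hand": 0},
    {"delta_pos": [0,0,0],"twist": [0,0,0],"hand": 0}
  ]
}}

```text
clock: 28.4
position: [0.4865, 0.0423, 0.0978]
orientation: [-0.002, 0.706, 0.708, -0.002]
contact_force: [-10.9, -0.2, 11.7]
width: 0.0299
```

```bash
python3 - <<'E'
from h import *
avg(4); barz(); print(sense()["wrist_torque"])
E
```

```text
clock 28.6 tilt [ 2.0e-04 -6.7e-03 -1.0e+00] pos,yaw,F,w [ 4.8654e+02  4.2350e+01  9.7830e+01  9.0220e+01 -1.0980e+01 -6.0000e-02
  1.1810e+01  2.9770e+01] sd [0.01 0.01 0.01 0.  ]
top holder 275 z mean/med/p90 64.25 63.95 67.25
scene bar 85 z mean/med/p90 24.07 24.46 26.24
scene holder 408 z mean/med/p90 65.29 64.67 68.62
[-0.07181887  1.6772204   0.07745889]
```

Emit:
{"method": "jog_arm", "body": {
  "motion": [
    {"delta_pos": [0,0,-0.6],"twist": [-0.007,0,0],"hand": 0},
    {"delta_pos": [0,0,0],"twist": [0,0,0],"hand": 0},
    {"delta_pos": [0,1.5,0],"twist": [0,0,0],"hand": 0},
    {"delta_pos": [0,1.5,0],"twist": [0,0,0],"hand": 0},
    {"delta_pos": [0,0,0],"twist": [0,0,0],"hand": 0},
    {"delta_pos": [0,0,0],"twist": [0,0,0],"hand": 0}
  ]
}}

```text
clock: 29.35
position: [0.489, 0.0425, 0.0978]
orientation: [-0.001, 0.706, 0.708, -0.0]
contact_force: [-9.1, 0.8, 8.2]
width: 0.0294
```

```bash
python3 - <<'E'
from h import *
avg(4); barz(); print(sense()["wrist_torque"])
E
```

```text
clock 29.55 tilt [ 5.0e-04 -1.2e-03 -1.0e+00] pos,yaw,F,w [488.98  42.46  97.83  90.22  -9.17   0.     8.62  29.9 ] sd [0.   0.01 0.01 0.  ]
top holder 281 z mean/med/p90 64.51 64.29 67.52
scene bar 85 z mean/med/p90 24.64 24.56 27.22
scene holder 409 z mean/med/p90 65.68 65.05 68.65
[-0.05312348  1.90216041 -0.04582813]
```

Emit:
{"method": "jog_arm", "body": {
  "motion": [
    {"delta_pos": [0,0,-0.4],"twist": [-0.001,0,0],"hand": 0},
    {"delta_pos": [0,2,0],"twist": [0,0,0],"hand": 0},
    {"delta_pos": [0,2,0],"twist": [0,0,0],"hand": 0},
    {"delta_pos": [0,0,0],"twist": [0,0,0],"hand": 0},
    {"delta_pos": [0,0,0],"twist": [0,0,0],"hand": 0},
    {"delta_pos": [0,0,0],"twist": [0,0,0],"hand": 0}
  ]
}}

```text
clock: 30.3
position: [0.4931, 0.0425, 0.0978]
orientation: [-0.0, 0.706, 0.708, 0.0]
contact_force: [-7.2, 0.6, 3.7]
width: 0.0297
```

```bash
python3 - <<'E'
from h import *
avg(4); barz(); barz(); print(sense()["wrist_torque"])
E
```

```text
clock 30.5 tilt [ 6.e-04  5.e-04 -1.e+00] pos,yaw,F,w [ 4.9308e+02  4.2510e+01  9.7840e+01  9.0200e+01 -6.3900e+00  1.6000e-01
  3.7200e+00  2.9770e+01] sd [0.01 0.01 0.01 0.  ]
top holder 286 z mean/med/p90 65.15 64.86 68.19
scene bar 85 z mean/med/p90 26.16 26.3 28.55
scene holder 414 z mean/med/p90 66.28 65.81 69.21
top holder 277 z mean/med/p90 65.02 65.15 67.83
scene bar 86 z mean/med/p90 25.77 25.54 28.41
scene holder 402 z mean/med/p90 66.18 65.69 68.9
[-0.00538159  1.56347797 -0.04580718]
```

Emit:
{"method": "jog_arm", "body": {
  "motion": [
    {"delta_pos": [0,1,0],"twist": [0,0,0],"hand": 0},
    {"delta_pos": [0,1.5,0],"twist": [0,0,0],"hand": 0},
    {"delta_pos": [0,0,0],"twist": [0,0,0],"hand": 0},
    {"delta_pos": [0,0,0],"twist": [0,0,0],"hand": 0},
    {"delta_pos": [0,0,0],"twist": [0,0,0],"hand": 0},
    {"delta_pos": [0,0,0],"twist": [0,0,0],"hand": 0}
  ]
}}

```text
clock: 31.4
position: [0.4955, 0.0425, 0.0978]
orientation: [-0.0, 0.706, 0.708, 0.0]
contact_force: [-7.2, -0.1, 3.3]
width: 0.03
```

```bash
python3 - <<'E'
from h import *
avg(4); barz(); barz(); barz()
c=capture("scene"); P=cloud(c); d=dict(np.load("scene0.npz")); Q=cloud(d)
cv2.imwrite("pics/fin.png",cv2.resize(c["img"][60:310,160:520,::-1],None,fx=2.2,fy=2.2,interpolation=cv2.INTER_CUBIC))
# plane fit over the plate, now vs start: hinge angle
for X in (Q,P):
    m=(X[...,0]>.56)&(X[...,0]<.735)&(abs(X[...,1]-.041)<.08)&(X[...,2]>.017)&(X[...,2]<.034)&((X[...,0]>.66)|(abs(X[...,1]-.041)>.06)); q=X[m]
    A=np.c_[q[:,:2]-[.746,.041],np.ones(len(q))]; co,*_=np.linalg.lstsq(A,q[:,2],rcond=None); r=abs(A@co-q[:,2])<.003; co,*_=np.linalg.lstsq(A[r],q[r,2],rcond=None); print("plate slope",co,len(q))
# bystanders: scene change
for t in("marker","dish","slide_box","oil_bottle","wash_bottle","jar","eyepiece"):
    a=[m["xy"] for m in mark_of("scene",t)[:1]]; print(t,np.round(a,1).tolist())
E
```

```text
clock 31.6 tilt [ 6.e-04  2.e-04 -1.e+00] pos,yaw,F,w [ 4.9549e+02  4.2520e+01  9.7840e+01  9.0210e+01 -6.6600e+00  7.0000e-02
  3.6800e+00  2.9860e+01] sd [0.   0.01 0.01 0.  ]
top holder 280 z mean/med/p90 65.63 65.53 68.34
scene bar 85 z mean/med/p90 26.37 26.41 28.97
scene holder 411 z mean/med/p90 66.35 66.05 69.07
wrist bar 19 z mean/med/p90 20.18 20.19 21.76
top holder 282 z mean/med/p90 65.68 65.34 69.07
scene bar 89 z mean/med/p90 26.5 26.72 28.91
scene holder 403 z mean/med/p90 66.66 66.17 69.34
wrist bar 19 z mean/med/p90 20.09 20.56 21.53
top holder 282 z mean/med/p90 65.67 65.57 68.67
scene bar 86 z mean/med/p90 26.31 26.36 28.88
scene holder 406 z mean/med/p90 66.2 65.85 69.17
wrist bar 19 z mean/med/p90 20.03 20.51 21.39
plate slope [ 0.00111647 -0.00107914  0.02458676] 1765
plate slope [-0.01484154  0.00157597  0.02448933] 1744
marker [[202.0, 248.2]]
dish []
slide_box [[240.8, 200.2]]
oil_bottle [[432.8, 222.5]]
wash_bottle [[272.2, 313.1]]
jar [[444.4, 143.4]]
eyepiece [[154.1, 277.9]]
```

View pics/fin.png

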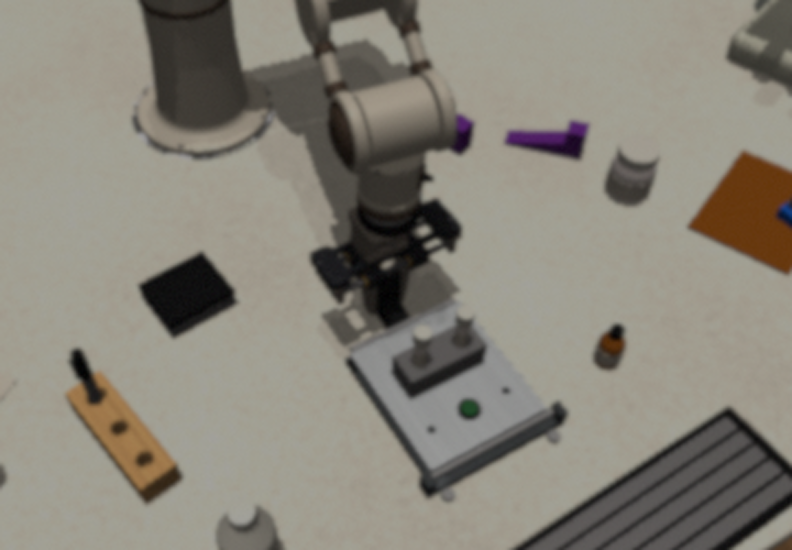

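The final view shows both tubes upright in the holder, at (424,345) and (465,325), and the marker still in the rack at (88,375). The wedge is gripped under the bar at (388,300), and the bystanders look undisturbed. The lift reads about 2.7–3.2 mm and is steady, so I'm handing it in.

```bash
python3 -c "
from h import *
print(finish_job(), sense()['clock'])"
```

```text
the job is handed in; nothing more can be done
the job is handed in; nothing more can be done
```

I put both tubes in the stand's pockets, then slid the black wedge under the bar. The job was handed in at about 32 s with the arm still holding the wedge there.

**Last checks**
- **Tubes:** both tops measured 124 mm above the bench right after placing, which means they are fully seated. The final picture shows both still upright.
- **Lift:** the front edge is up about 3 mm. I got 2.7 mm from the bar's height, about 2.5–2.8 mm from the holder's height and 3.2 mm from the plate's slope. The wrist camera gave no usable bar height at the end because it saw too few points.
- **Hold:** the reading was steady with the tool upright. The tool felt about 7 N of push-back and about 4 N upwards.
- **Bystanders:** the marker is still in the rack and nothing looked moved. The final search did not find the dish, which the arm probably hid from the scene camera; the last wrist view before the slide showed it where it stood.

**One problem, fixed:** at first I pressed the wedge too hard on the bench. Drag tipped the tool slightly nose-down and the upward force reached 20 N, so I released it, gripped it again level and pushed the rest of the way with less downward force.

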